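Slide the shelf board into its notches and turn the keeper over it

ROBOT

A 6-joint arm with a two-finger parallel gripper is mounted at the origin on the work surface; the furniture and walls round the work are solid. World frame = base frame: x ahead of the robot, y to its left, z up, the work surface at z = 0. Lengths are in m, angles in rad, forces in N, time in s.
With the tool pointing down it reaches from about 0.35 to 0.875 m from the base axis. Payload 15.5 kg.
Tool frame: the origin (TCP) lies midway between the tips of the shut fingers; the grasp point (between the pads) lies r.grip_depth behind it (r.grip_depth is the distance from the TCP to the grasp point, in m); z points along the fingers, y is the line along which they close (so a half turn about z gives the same grasp; the last joint's range is limited). The gripper opens to 85 mm and grips with 20 to 120 N. Pads are 22 mm wide; open, the fingers measure 114 mm over their backs; the gripper's body (76 mm by 85 mm) begins 54 mm behind the grasp point. The pads swing forward as they close: fully open they stand 13 mm farther back than shut.
Start: joints at [1.131, 0.494, 1.345, -0, 1.302, -0.096], TCP at [0.211, 0.588, 0.231] pointing down, gripper open.
Joint ranges: [-2.91, 2.91], [-0.82, 2.16], [0.22, 2.67], [-1.22, 4.37], [0.12, 2.79], [-3.08, 3.08]. Speed limits (rad/s): [1.89, 1.89, 2.57, 3.01, 3.01, 3.01].

INTERFACE

Orientations are given as a rotation vector (axis times angle).
In Python, from bench import r gives the robot as it stands.
- The arm moves only by the shell command python3 -m inch 'ROWS'. ROWS is JSON, a list of rows, each a list of 7 numbers: the turn, a rotation vector about the tool's x, y, z in rad, then the shift along the tool's x, y, z in m, then the closure, from 0 (fully open) to 1 (shut). A call has 1 to 8 rows; each row shifts and turns the commanded pose from where the row before left it, along the tool's axes as they then stand; what a row does not reach is not made up. A row lasts 1/12 s, in which the tool goes at most 41.7 mm and 7.16 degrees, less where a joint would pass 70% of its speed; a pose out of reach is approached as far as the arm can. A call with a gripper value outside its range is refused whole. The fingers move at their own pace and stop on an object; the grip force is fixed at half the most. Time passes only in rows, so rows that do not move let the fingers close. It gives the time, the measured TCP pose, the force, the opening and the grip force at its end, in the units of the state.
- r.get_state(): the state, without advancing time (a new reading comes with each control period).
- r.read_camera(name): name is "side" or "top"; returns a dict with "pixels" (420x560x3 uint8, red, green, blue), "K" (3x3 intrinsics, pixels), "T" (4x4, takes a point from camera to world coordinates). Camera axes: x right, y down, z forward; pixel columns grow to the right and rows downward; lengths in m; the calibration is good to about 2 mm. A picture is of the moment at which its call begins. There is no depth.
- r.hand_in(): hands the job in; it is judged then, once.
Trained networks look in a picture, given as the dict that the camera call returned (one of the last four; its "shot" number tells which), for a name from the list of things; names that differ only in an ending like _2 or _b are one class to them, and where a whole thing is asked for, a point or a joint stands for the part that bears it (a point fixed in the world has none). Each returns a list of dicts, best first, with "conf" (0 to 1); they miss things now and then, are a little off and sometimes report something else, mostly with a low value. They report only what shows in the picture. A call takes as long as a camera call. They do not tell look-alikes from the thing itself.
- r.look_for(picture, thing): "extent" ([left, top, width, height] in pixels, round what is visible of it).
- r.silhouettes(picture, thing): "mask" (420x560 bool, what is visible of it) and "extent" ([left, top, width, height] in pixels, round what is visible of it).
- r.pinpoint(picture, thing): "centre" ([row, column] in pixels: a listed point, or the origin of a listed thing).
The state is a dict: "clock": time; "joint_pos": joint angles; "qd": joint speeds; "tau": joint torques, N m; "eef_pos": TCP position; "orientation": TCP orientation; "ft_force": force on the tool from outside, world axes, zero at the start; "ft_torque": the same for the moment, N m; "gripper_width": finger opening in m; "grip_force": force on a finger pad.
Only numpy, scipy, OpenCV 4.12 (cv2) and the standard library are available. Lean on these libraries where they do the work, as an engineer would, in place of code of your own. Each camera call takes 0.05 s, during which the arm holds its last target. There are 200 camera calls.

TASK

With a fingertip, gently push the shelf board along the rails of its wooden rack, away from you, until all its feet drop into the notches and it lies flat and low, with the tin still standing untouched on it. Then, with a fingertip, push the small wooden turn-button on the left side of the rack round until it points straight in across the board. Do not lift the board off its rails or pick anything up, and leave the things around the rack alone.

Things in the scene. Friction and masses are not known exactly. Their poses are not given: they have to be found in the camera images.
- rack: Fixed pale wooden rack, 320 (x, along the rails) x 234 (y) x 66 mm high. Origin: underside centre, on the desk. x points away from the robot, turned 0 to 0.45 rad left; z up. Each side: a cheek (inner face |y| 101, top z 66 mm) and a ledge (top z 50 mm) with an outer lane (|y| 81-99) and an inner lane (|y| 63-81). Open between the ledges but for a 16 mm high tie bar at each end.
- shelf_board: Loose plywood board 150 (x, along the rails) x 198 x 10 mm, 0.18-0.29 kg, 2 mm play at each side. Origin: centre of the panel's underside. Feet 20 x 12 x 10 mm: front pair x +60, y +-72 (inner lanes), rear pair x -60, y +-90 mm (outer lanes). Starts at rack x -75 to -15 mm. Sliding takes 2-5 N, brief peaks to 10 N as it starts; origin z is 60 mm while sliding, 50 mm once dropped..
- seat (a point): Where the board's origin lies once it has dropped: rack x +50, y 0, z 50 mm. The notches, 30 mm long (5 mm spare either way for a foot) and 14 mm deep, are at rack x +110 mm in the inner lanes and x -10 mm in the outer lanes. The board falls in by its own weight when all four feet are over them; the notch walls then stop it. Axes as the rack's.
- keeper (a joint): Angle (rad) of the turn-button, a dark wooden bar 62 x 16 x 8 mm turning on an upright screw on the left cheek. 0: points along rack -x, over the cheek; negative (starts -0.7 to -0.1): outward, off the rack; 1.57: in across the board (rack -y). Stops at -0.8 and 1.6; stays where left; about 1 N at the peg turns it. Underside z 67.5 mm: clears the seated board by 7.5 mm, blocks a raised one.
- keeper_peg (a point): Top centre of the upright round peg near the free end of the turn-button: 12 mm in diameter, 22 mm tall (foot z 75.5, top z 97.5 mm), 46 mm from the screw axis. Its x axis points from peg to screw.
- keeper_pivot (a point): Axis of the turn-button's screw, on top of the left cheek: rack x = 0, y = +111 mm, z = 66 mm. Axes as the rack's.
- seed_tin: Loose round tin with a green lid, 59 mm in diameter, 34 mm high, standing on the front half of the board (centre 20 to 35 mm ahead of the board's centre, up to 20 mm to either side). Origin: centre of its underside.
- tape_roll: Loose roll of tape, 104 mm across, 25 mm high, lying to the right of the rack. Bystander. Origin: centre of its underside.
- seedling: Loose seedling plug, 94 mm tall, standing near the robot to the right. Bystander. Origin: centre of its underside.
Mind the look-alikes: they are no part of the job. What is shaped like the seed_tin but red is not meant.

How it is judged:
By the outcome, as a careful person would: the job done as asked, in the order asked, and still so for the second after the job is handed in, with the robot touching nothing.
It also fails if it takes over 54 s, if anything falls off the work surface, if the arm or the gripper's body presses on something with over 40 N, if the wrist force passes 120 N, or if a joint passes its speed limit or range.

## Working session

There is one attempt and no reset: what is moved stays moved. The work goes in short steps, Python scripts to look and compute and a shell command to move; the robot and the scene stay as the last step left them, time stands still between calls to the robot, and variables do not carry over. Pictures are saved under pics/ and viewed, at most 13 in all, crops included, and the job is handed in when it is done.

```bash
mkdir -p pics; ls; cat > h.py <<'E'
import numpy as np, cv2
from scipy.spatial.transform import Rotation as R
from bench import r
def proj(c,p):
    T=np.linalg.inv(c["T"]); q=T[:3,:3]@np.asarray(p).T.reshape(3,-1)+T[:3,3:]; u=c["K"]@q; return (u[:2]/u[2]).T
def ray(c,rc):
    d=np.linalg.inv(c["K"])@[rc[1],rc[0],1]; return c["T"][:3,3], c["T"][:3,:3]@d
def atz(c,rc,z):
    o,d=ray(c,rc); return o+d*(z-o[2])/d[2]
def tri(c1,p1,c2,p2):
    o1,d1=ray(c1,p1);o2,d2=ray(c2,p2)
    A=np.c_[d1,-d2];t=np.linalg.lstsq(A,o2-o1,rcond=None)[0]
    a=o1+d1*t[0];b=o2+d2*t[1];return (a+b)/2,np.linalg.norm(a-b)
E
python3 - <<'E'
from h import *
s=r.get_state();print(s["clock"],s["eef_pos"],s["orientation"],r.grip_depth)
np.set_printoptions(precision=4,suppress=True)
print(R.from_rotvec(s["orientation"]).as_matrix())
C={n:r.read_camera(n) for n in("side","top")}
for n,c in C.items():
    cv2.imwrite(f"pics/{n}0.png",c["pixels"][:,:,::-1]); print(n,c["T"][:3,3])
for t in["rack","shelf_board","keeper_pivot","keeper_peg","seed_tin","seat","tape_roll","seedling"]:
    P={}
    for n,c in C.items():
        P[n]=r.pinpoint(c,t); print(t,n,[(np.round(d["centre"]),round(d["conf"],2)) for d in P[n]])
    if P["side"] and P["top"]: print("   ",*tri(C["side"],P["side"][0]["centre"],C["top"],P["top"][0]["centre"]))
E
```

```text
pics
0.0 [0.21111141 0.58788343 0.23071035] [-5.38884659e-01 -3.09469668e+00  1.82976471e-03] 0.0187
[[-0.9411  0.338  -0.0005]
 [ 0.338   0.9411 -0.0011]
 [ 0.0001 -0.0012 -1.    ]]
side [ 1.379  -0.2251  0.4967]
top [ 0.4273 -0.0303  1.2249]
rack side [(array([258., 304.]), 0.67)]
rack top []
shelf_board side []
shelf_board top []
keeper_pivot side [(array([226., 345.]), 0.65)]
keeper_pivot top [(array([162., 206.]), 0.64)]
    [0.6016 0.1131 0.0578] 0.00456274610869915
keeper_peg side [(array([203., 342.]), 0.64)]
keeper_peg top [(array([181., 204.]), 0.66), (array([168., 256.]), 0.38)]
    [0.5544 0.1163 0.0996] 0.01146721159314185
seed_tin side [(array([232., 300.]), 0.65)]
seed_tin top [(array([158., 254.]), 0.87), (array([130., 158.]), 0.62)]
    [0.6087 0.0033 0.0602] 0.004549447164094117
seat side [(array([249., 317.]), 0.93)]
seat top []
tape_roll side [(array([240., 192.]), 0.75)]
tape_roll top [(array([227., 368.]), 0.63)]
    [ 0.4572 -0.2546 -0.01  ] 0.00981238323433811
seedling side [(array([220., 192.]), 0.65), (array([239., 190.]), 0.24)]
seedling top [(array([276., 360.]), 0.74), (array([155., 254.]), 0.68)]
    [ 0.3442 -0.2435 -0.0093] 0.004788567287025361
```

View pics/top0.png

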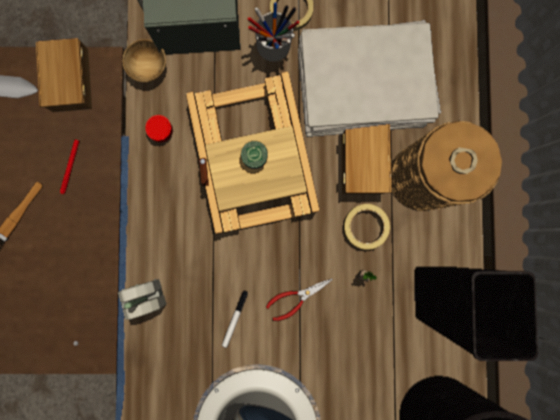

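View pics/side0.png

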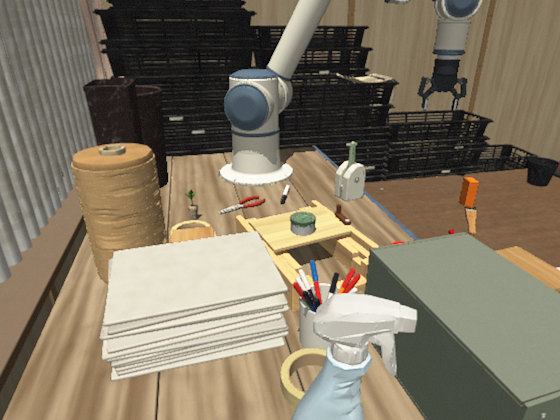

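The top view shows the rack at about col 252, row 153, turned slightly left. There are two tin-shaped things: the green-lidded tin at (col 254, row 155), standing on the board, and a red one at (158, 130) on the desk. The green one is meant. The turn-button is the dark bar at (204, 172). I'll fit the rack pose and confirm it in one crop.

```bash
cat > fit.py <<'E'
from h import *
from scipy.optimize import least_squares
np.set_printoptions(precision=4,suppress=True)
c=r.read_camera("top")
corn=np.array([[-.16,.117,.066],[.16,.117,.066],[.16,-.117,.066],[-.16,-.117,.066]])
def W(p,q): 
    a=p[2]; q=np.atleast_2d(q); return np.c_[p[0]+np.cos(a)*q[:,0]-np.sin(a)*q[:,1],p[1]+np.sin(a)*q[:,0]+np.cos(a)*q[:,1],q[:,2]]
pix=np.array([[217,231],[187,94],[290,74],[318,211]],float)
for it in [0]:
    f=least_squares(lambda p:(proj(c,W(p,corn))-pix).ravel(),[.6,0,.2]); print(f.x,f.fun)
p=f.x
for t in("rack","shelf_board"):
  for d in r.silhouettes(c,t)[:2]:
    m=d["mask"].astype(np.uint8); print(t,d["conf"],d["extent"],m.sum()); 
    print(cv2.boxPoints(cv2.minAreaRect(cv2.findNonZero(m))).round(1).tolist())
np.save("p.npy",p)
x0,y0,k=170,60,4.6
im=cv2.resize(c["pixels"][y0:y0+190-15+5,x0:x0+165,::-1],None,fx=3.3,fy=3.3,interpolation=cv2.INTER_CUBIC);k=3.3
def dr(q,col):
    u=((proj(c,W(p,q))-[x0,y0]+.5)*k).astype(int); cv2.polylines(im,[u.reshape(-1,1,2)],True,col,1)
dr(corn,(255,0,0))
t=np.linspace(0,6.3,20); dr(np.c_[0+.004*np.cos(t),.111+.004*np.sin(t),0*t+.0755],(255,0,255))
for z in(.066,):dr(np.array([[-.16,.101,z],[.16,.101,z],[.16,-.101,z],[-.16,-.101,z]]),(0,200,0))
cv2.imwrite("pics/crop1.png",im)
E
python3 fit.py
```

```text
[0.6223 0.007  0.2053] [-1.6785  2.3178  0.2511 -1.1932 -0.2293 -1.9443  1.6662  0.6769]
rack 0.78 [188.0, 67.7, 130.8, 166.9] 6195
[[181.8000030517578, 93.80000305175781], [288.1000061035156, 70.4000015258789], [319.0, 210.8000030517578], [212.6999969482422, 234.3000030517578]]
shelf_board 0.68 [206.0, 125.6, 100.8, 84.3] 5552
[[203.60000610351562, 143.3000030517578], [292.3999938964844, 124.0], [307.1000061035156, 191.60000610351562], [218.3000030517578, 210.89999389648438]]
```

View pics/crop1.png

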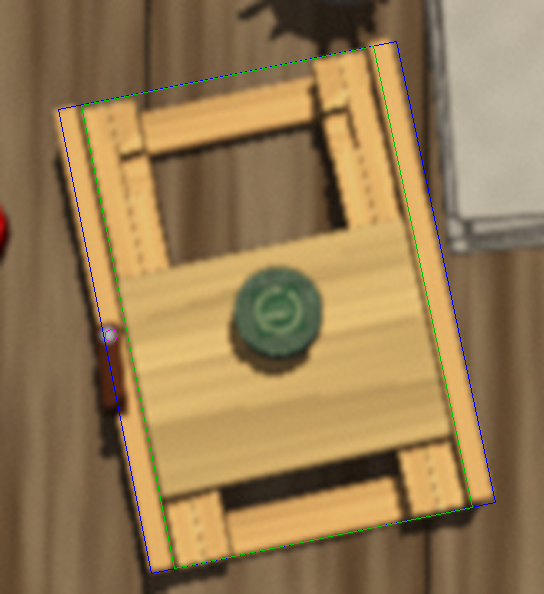

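The crop confirms the green-lidded tin standing on the board, and the fitted rack outline lies on the wood. The board's near edge runs from (163,498) to (455,437) in the crop, and the button is the dark bar from (108,335) to (118,410). Next I'll work out the board's x and the approach.

```bash
cat > m.py <<'E'
from h import *
np.set_printoptions(precision=4,suppress=True)
p=np.load("p.npy"); a=p[2]; Rz=np.array([[np.cos(a),np.sin(a)],[-np.sin(a),np.cos(a)]])
def toR(q): return np.r_[Rz@(np.asarray(q)[:2]-p[:2]),q[2]]
def fr(x,y): return p[:2]+Rz.T@[x,y]
E
python3 - <<'E'
from m import *
c=r.read_camera("top")
f=lambda u,v,z:toR(atz(c,[60+v/3.3-.5,170+u/3.3-.5],z))
for u,v in[(163,498),(455,437),(118,277),(400,222)]: print("board",f(u,v,.07))
print("tin lid",f(278,311,.104)); print("bar end",f(115,408,.0755),f(113,405,.0975))
d=r.pinpoint(c,"keeper_peg")[0]["centre"];print("peg",toR(atz(c,d,.0975)))
s=r.get_state();M=R.from_rotvec(s["orientation"]).as_matrix()
t=fr(-.21,0);print("target",t,"tool shift",M.T@(np.r_[t,.231]-s["eef_pos"]))
E
```

```text
board [-0.1126  0.0991  0.07  ]
board [-0.1121 -0.0992  0.07  ]
board [0.0389 0.0995 0.07  ]
board [ 0.0372 -0.0932  0.07  ]
tin lid [-0.011  -0.0007  0.104 ]
bar end [-0.0479  0.1181  0.0755] [-0.0486  0.1168  0.0975]
peg [-0.0414  0.1139  0.0975]
target [ 0.4167 -0.0358] tool shift [-0.4043 -0.5179  0.0003]
```

```bash
python3 -m inch '[[0,0,-0.11,0,0,0,1],[0,0,-0.11,0,0,0,1],[0,0,-0.11,0,0,0,1],[0,0,-0.11,0,0,0,1],[0,0,-0.11,0,0,0,1],[0,0,0,-0.0067,-0.0326,0,1],[0,0,0,-0.0067,-0.0326,0,1],[0,0,0,-0.0067,-0.0326,0,1]]'
python3 -m inch '[[0,0,0,-0.0067,-0.0326,0,1],[0,0,0,-0.0067,-0.0326,0,1],[0,0,0,-0.0067,-0.0326,0,1],[0,0,0,-0.0067,-0.0326,0,1],[0,0,0,-0.0067,-0.0326,0,1],[0,0,0,-0.0067,-0.0326,0,1],[0,0,0,-0.0067,-0.0326,0,1],[0,0,0,-0.0067,-0.0326,0,1]]'
python3 -m inch '[[0,0,0,-0.0067,-0.0326,0,1],[0,0,0,-0.0067,-0.0326,0,1],[0,0,0,-0.0067,-0.0326,0,1],[0,0,0,-0.0067,-0.0326,0,1],[0,0,0,-0.0067,-0.0326,0,1],[0,0,0,-0.0067,-0.0326,0,1],[0,0,0,0,0,0,1],[0,0,0,0,0,0,1]]'
cat > w.py <<'E'
from m import *
s=r.get_state();M=R.from_rotvec(s["orientation"]).as_matrix();q=toR(s["eef_pos"])
ax=Rz@M[:2,0]
print("t",s["clock"],"tcp rack",q,"tool x vs -rackx yaw",np.arctan2(-ax[1],-ax[0]),"M[:,2]",M[:,2],"F",s["ft_force"],"w",s["gripper_width"])
E
python3 w.py
```

```text
clock: 1.82
eef_pos: [0.2509, 0.4956, 0.2311]
orientation: [-0.324, 3.125, -0.0]
ft_force: [-0.1, 0.3, 0.1]
gripper_width: -0.0
grip_force: 0.0
clock: 2.48
eef_pos: [0.3568, 0.2507, 0.2315]
orientation: [-0.322, 3.125, 0.0]
ft_force: [1.6, 0.1, 0.3]
gripper_width: -0.0001
grip_force: 0.0
clock: 3.15
eef_pos: [0.4363, 0.0675, 0.2313]
orientation: [-0.317, 3.125, -0.0]
ft_force: [-0.9, -0.6, -0.6]
gripper_width: 0.0
grip_force: 0.0
t 3.15 tcp rack [-0.1697  0.0972  0.2313] tool x vs -rackx yaw -0.003256895474869476 M[:,2] [ 0.0004  0.     -1.    ] F [-0.9441 -0.6135 -0.592 ] w 4.5415570183096896e-05
```

```bash
python3 -m inch '[[0,0,0,-0.007,-0.0325,0,1],[0,0,0,-0.007,-0.0325,0,1],[0,0,0,-0.006,-0.0322,0,1],[0,0,0,0,0,0.035,1],[0,0,0,0,0,0.035,1],[0,0,0,0,0,0.035,1],[0,0,0,0,0,0.035,1],[0,0,0,0,0,0.02,1]]'
python3 -m inch '[[0,0,0,0,0,0.015,1],[0,0,0,0,0,0.004,1],[0,0,0,0,0,0,1]]'; python3 w.py
python3 - <<'E'
from h import *
c=r.read_camera("side");cv2.imwrite("pics/s1.png",cv2.resize(c["pixels"][150:300,220:420,::-1],None,fx=4,fy=4))
E
```

```text
clock: 3.82
eef_pos: [0.4736, -0.0209, 0.0686]
orientation: [0.323, -3.122, -0.001]
ft_force: [-0.7, 0.3, 0.3]
gripper_width: -0.0001
grip_force: 0.0
clock: 4.07
eef_pos: [0.4744, -0.0213, 0.0517]
orientation: [0.323, -3.123, -0.001]
ft_force: [-0.5, 0.0, 0.0]
gripper_width: 0.0001
grip_force: 0.0
t 4.0667 tcp rack [-0.1505  0.0024  0.0517] tool x vs -rackx yaw 0.0008741169566381572 M[:,2] [-0.002   0.0004 -1.    ] F [-0.4776  0.0307  0.017 ] w 0.00011491775064869775
```

View pics/s1.png

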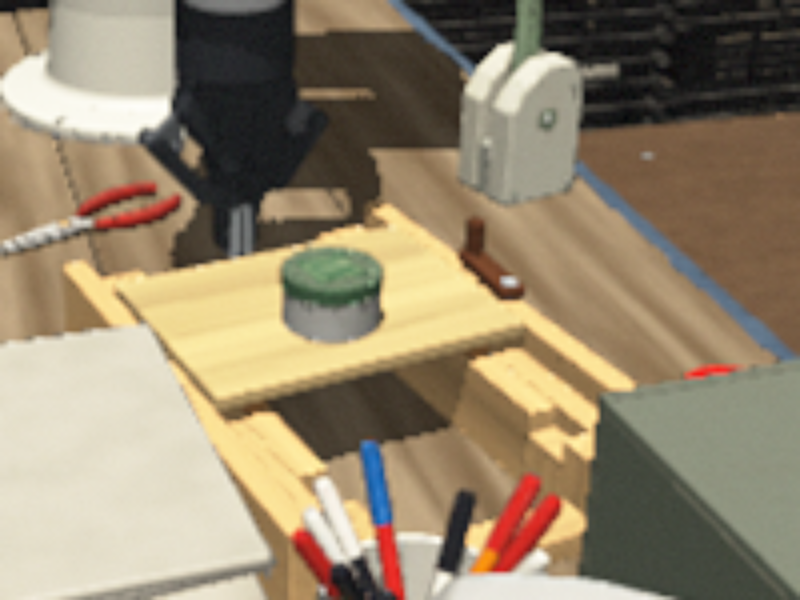

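The side view shows the closed fingers (at about 240,230 in the crop) just behind the board, with the tin on it and the peg standing clear. I'll approach and push.

```bash
python3 -m inch '[[0,0,0,-0.005,0,0,1],[0,0,0,-0.005,-0.001,0,1],[0,0,0,-0.005,-0.001,0,1],[0,0,0,-0.002,0,0,1],[0,0,0,-0.002,0,0,1],[0,0,0,-0.002,0,0,1],[0,0,0,-0.002,0,0,1],[0,0,0,-0.002,0,0,1]]'; python3 w.py
python3 -m inch '[[0,0,0,-0.002,0,0,1],[0,0,0,-0.002,0,0,1],[0,0,0,-0.002,0,0,1],[0,0,0,-0.002,0,0,1],[0,0,0,-0.002,0,0,1],[0,0,0,-0.002,0,0,1],[0,0,0,-0.002,0,0,1],[0,0,0,-0.002,0,0,1]]'; python3 w.py
```

```text
clock: 4.78
eef_pos: [0.5, -0.0191, 0.0523]
orientation: [0.322, -3.125, -0.0]
ft_force: [0.0, 0.3, -0.2]
gripper_width: 0.0001
grip_force: 0.0
t 4.7833 tcp rack [-0.125  -0.0006  0.0523] tool x vs -rackx yaw -0.00015726451629667412 M[:,2] [-0.0002  0.     -1.    ] F [ 0.0493  0.3486 -0.242 ] w 6.619071038897642e-05
clock: 5.45
eef_pos: [0.5158, -0.0158, 0.0523]
orientation: [0.322, -3.125, -0.0]
ft_force: [-1.9, -0.8, -0.1]
gripper_width: -0.0001
grip_force: 0.6
t 5.45 tcp rack [-0.1089 -0.0006  0.0523] tool x vs -rackx yaw -0.00011534592206243582 M[:,2] [-0.  0. -1.] F [-1.9109 -0.8079 -0.1139] w -8.595555405577343e-05
```

```bash
for i in 1; do python3 -m inch '[[0,0,0,-0.002,0,0,1],[0,0,0,-0.002,0,0,1],[0,0,0,-0.002,0,0,1],[0,0,0,-0.002,0,0,1],[0,0,0,-0.002,0,0,1],[0,0,0,-0.002,0,0,1],[0,0,0,-0.002,0,0,1],[0,0,0,-0.002,0,0,1]]'; done; python3 w.py
python3 -m inch '[[0,0,0,-0.002,0,0,1],[0,0,0,-0.002,0,0,1],[0,0,0,-0.002,0,0,1],[0,0,0,-0.002,0,0,1],[0,0,0,-0.002,0,0,1],[0,0,0,-0.002,0,0,1],[0,0,0,-0.002,0,0,1],[0,0,0,-0.002,0,0,1]]'; python3 w.py
python3 - <<'E'
from m import *
for n in("side","top"):
    c=r.read_camera(n)
    d=r.pinpoint(c,"seed_tin");print([(toR(atz(c,e["centre"],.06+.01)),e["conf"]) for e in d][:1])
    if n=="side":b=c["pixels"][150:300,240:400]
    else:a=c["pixels"][60:240,170:340]
cv2.imwrite("pics/s2.png",np.hstack([cv2.resize(a,(380,400)),cv2.resize(b,(420,400))])[:,:,::-1])
E
```

```text
clock: 6.12
eef_pos: [0.5315, -0.0125, 0.0523]
orientation: [-0.322, 3.125, 0.0]
ft_force: [-1.0, 0.5, -1.4]
gripper_width: 0.0
grip_force: 0.5
t 6.1167 tcp rack [-0.0929 -0.0006  0.0523] tool x vs -rackx yaw -0.00010754498325604963 M[:,2] [ 0.  0. -1.] F [-0.9714  0.5168 -1.4138] w 4.2952974884507666e-05
clock: 6.78
eef_pos: [0.5471, -0.0093, 0.0523]
orientation: [0.322, -3.125, 0.0]
ft_force: [-0.7, -0.9, -0.4]
gripper_width: 0.0003
grip_force: 0.5
t 6.7833 tcp rack [-0.0769 -0.0006  0.0523] tool x vs -rackx yaw -7.64929829785516e-05 M[:,2] [-0. -0. -1.] F [-0.7276 -0.854  -0.4344] w 0.0002739705986201863
[(array([ 0.0385, -0.0038,  0.07  ]), 0.74)]
[(array([ 0.0379, -0.0107,  0.07  ]), 0.65)]
```

View pics/s2.png

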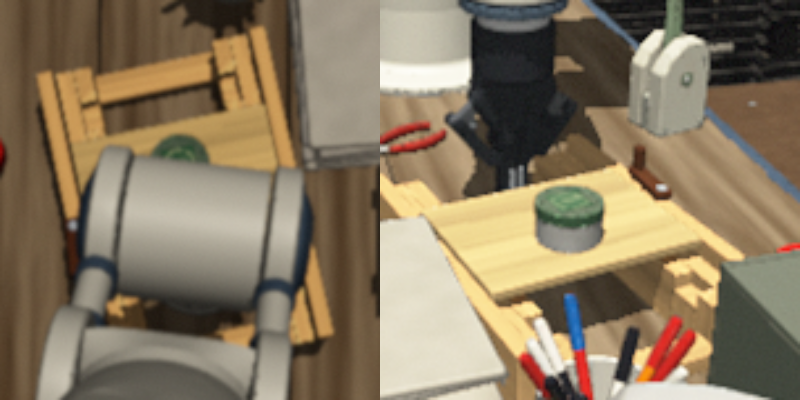

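The board moves squarely, with its front edge at about (72,153)-(270,107) on the left panel, and the tin rides along. I'll go on to the notches.

```bash
python3 -m inch '[[0,0,0,-0.002,0,0,1],[0,0,0,-0.002,0,0,1],[0,0,0,-0.002,0,0,1],[0,0,0,-0.002,0,0,1],[0,0,0,-0.002,0,0,1],[0,0,0,-0.002,0,0,1],[0,0,0,-0.002,0,0,1],[0,0,0,-0.002,0,0,1]]'
python3 -m inch '[[0,0,0,-0.002,0,0,1],[0,0,0,-0.002,0,0,1],[0,0,0,-0.002,0,0,1],[0,0,0,-0.002,0,0,1],[0,0,0,-0.0015,0,0,1],[0,0,0,-0.0015,0,0,1],[0,0,0,-0.001,0,0,1],[0,0,0,-0.001,0,0,1]]'; python3 w.py
cat > z.py <<'E'
from m import *
S={n:r.read_camera(n) for n in("side","top")}
c=S["side"]
for z in(.05,.06):
  q=np.array([[x,y,z+.01] for x,y in((.125,.099),(.125,-.099),(-.025,.099))]); print(z,proj(c,[np.r_[fr(*a[:2]),a[2]] for a in q]).round(1).tolist())
d=r.pinpoint(c,"seed_tin");print("tin",[e["centre"] for e in d][:1], "if z=.06",toR(atz(c,d[0]["centre"],.06)))
import sys
cv2.imwrite(sys.argv[1],cv2.resize(c["pixels"][180:300,230:390],(800,600),interpolation=cv2.INTER_CUBIC)[:,:,::-1])
E
python3 z.py pics/s3.png
```

```text
clock: 7.65
eef_pos: [0.5628, -0.006, 0.0523]
orientation: [0.322, -3.125, -0.0]
ft_force: [-1.1, 0.2, 1.7]
gripper_width: 0.0
grip_force: 1.0
clock: 8.32
eef_pos: [0.5754, -0.0034, 0.0523]
orientation: [0.322, -3.125, 0.0]
ft_force: [-1.1, -0.5, 1.7]
gripper_width: -0.0001
grip_force: 1.0
t 8.3167 tcp rack [-0.048  -0.0006  0.0523] tool x vs -rackx yaw -5.021671287801628e-05 M[:,2] [-0.0001 -0.     -1.    ] F [-1.1243 -0.5187  1.6831] w -0.00011218210344074184
0.05 [[372.6, 250.8], [289.9, 273.3], [335.3, 222.0]]
0.06 [[373.1, 246.8], [289.9, 269.0], [335.5, 218.4]]
tin [[245.2, 317.4]] if z=.06 [0.0539 0.0034 0.06  ]
```

View pics/s3.png

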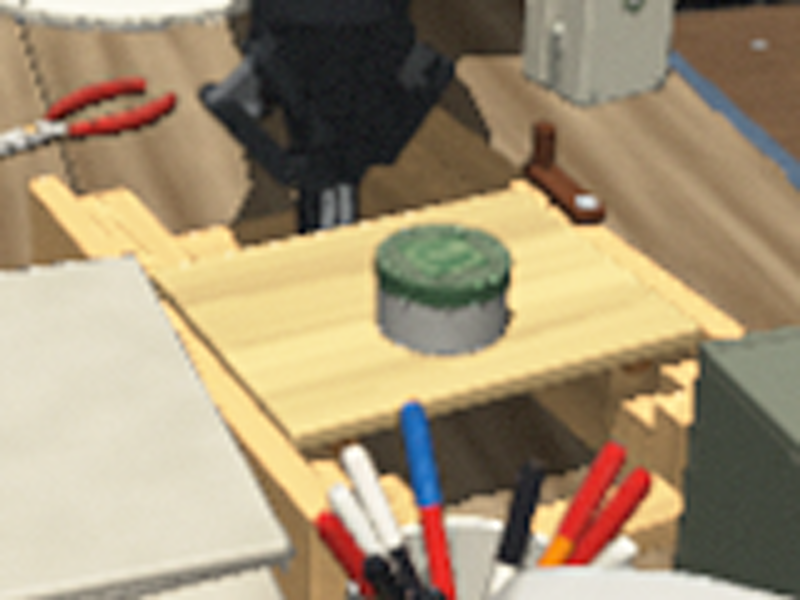

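The board is still raised, with its front-right corner at about (700,330), level with the cheek, and the fingers in contact. It needs about 10 mm more, so I'll use 1 mm rows.

```bash
python3 -m inch '[[0,0,0,-0.001,0,0,1],[0,0,0,-0.001,0,0,1],[0,0,0,-0.001,0,0,1],[0,0,0,-0.001,0,0,1],[0,0,0,-0.001,0,0,1],[0,0,0,-0.001,0,0,1],[0,0,0,-0.001,0,0,1],[0,0,0,-0.001,0,0,1]]';python3 w.py
python3 -m inch '[[0,0,0,-0.001,0,0,1],[0,0,0,-0.001,0,0,1],[0,0,0,-0.001,0,0,1],[0,0,0,0,0,0,1]]';python3 w.py; python3 z.py pics/s4.png
```

```text
clock: 9.13
eef_pos: [0.5833, -0.0017, 0.0523]
orientation: [0.322, -3.125, -0.0]
ft_force: [-1.8, -0.8, 0.6]
gripper_width: -0.0002
grip_force: 0.9
t 9.1333 tcp rack [-0.04   -0.0006  0.0523] tool x vs -rackx yaw -0.00010307460735670236 M[:,2] [-0.  0. -1.] F [-1.8451 -0.8279  0.606 ] w -0.00020315333658621257
clock: 9.47
eef_pos: [0.5864, -0.0011, 0.0523]
orientation: [-0.322, 3.125, -0.0]
ft_force: [0.0, -0.2, -0.3]
gripper_width: 0.0001
grip_force: 0.0
t 9.4667 tcp rack [-0.0367 -0.0007  0.0523] tool x vs -rackx yaw -8.970952372338278e-05 M[:,2] [ 0.0004 -0.     -1.    ] F [ 0.027  -0.2142 -0.258 ] w 8.890666080920894e-05
0.05 [[372.6, 250.8], [289.9, 273.3], [335.3, 222.0]]
0.06 [[373.1, 246.8], [289.9, 269.0], [335.5, 218.4]]Traceback (most recent call last):
  File "z.py", line 6, in <module>
    d=r.pinpoint(c,"seed_tin");print("tin",[e["centre"] for e in d][:1], "if z=.06",toR(atz(c,d[0]["centre"],.06)))
                                                                                              ~^^^
IndexError: list index out of range
```

Contact force fell to zero, which suggests the board dropped. I'll check the picture.

```bash
sed -i 's/^d=r.pinpoint.*$//' z.py; python3 z.py pics/s4.png
```

```text
0.05 [[372.6, 250.8], [289.9, 273.3], [335.3, 222.0]]
0.06 [[373.1, 246.8], [289.9, 269.0], [335.5, 218.4]]
```

View pics/s4.png

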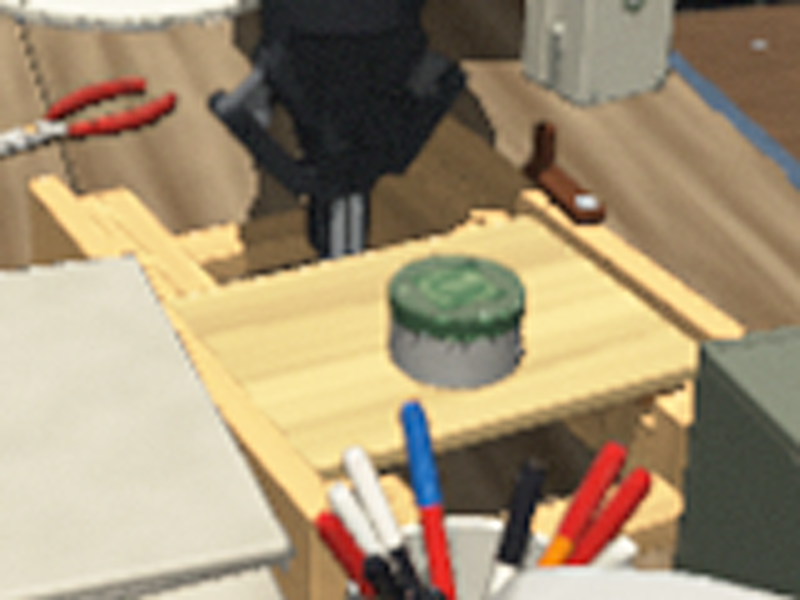

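The board has dropped: its front-left corner at crop (700,350) equals image (370,250), against a predicted (373,251) for z 50. It lies below the cheeks, and the tin still stands in its place. Now I'll back off, rise, turn 45° and go to the outer side of the peg.

```bash
python3 -m inch '[[0,0,0,0.008,0,0,1],[0,0,0,0.017,0,0,1],[0,0,0,0,0,-0.03,1],[0,0,0,0,0,-0.03,1],[0,0,0,0,0,-0.03,1],[0,0,0.112,0,0,0,1],[0,0,0.112,0,0,0,1],[0,0,0.112,0,0,0,1]]'
python3 -m inch '[[0,0,0.112,0,0,0,1],[0,0,0.112,0,0,0,1],[0,0,0.112,0,0,0,1],[0,0,0.112,0,0,0,1],[0,0,0,0.025,0.0235,0,1],[0,0,0,0.025,0.0235,0,1],[0,0,0,0.025,0.0235,0,1],[0,0,0,0.025,0.0235,0,1]]'
python3 -m inch '[[0,0,0,0,0,0,1],[0,0,0,0,0,0,1]]';python3 w.py
python3 - <<'E'
from m import *
C={n:r.read_camera(n) for n in("side","top")};P={}
print(r.get_state()["joint_pos"])
for n,c in C.items():
    P[n]=r.pinpoint(c,"keeper_peg")
    for e in P[n][:2]: print(n,e["conf"],e["centre"],toR(atz(c,e["centre"],.0975)))
c=C["side"];cv2.imwrite("pics/s5.png",cv2.resize(c["pixels"][160:280,250:410],(800,600),interpolation=cv2.INTER_CUBIC)[:,:,::-1])
E
```

```text
clock: 10.38
eef_pos: [0.5612, -0.0064, 0.1429]
orientation: [0.214, 3.133, -0.0]
ft_force: [0.1, -1.1, 0.8]
gripper_width: -0.0001
grip_force: 0.0
clock: 11.05
eef_pos: [0.5282, 0.1281, 0.1422]
orientation: [-0.898, -3.01, 0.0]
ft_force: [0.5, 0.3, -0.2]
gripper_width: 0.0002
grip_force: 0.0
clock: 11.22
eef_pos: [0.5283, 0.1285, 0.1423]
orientation: [-0.892, -3.012, 0.0]
ft_force: [0.8, 0.1, -0.3]
gripper_width: 0.0002
grip_force: 0.0
t 11.2167 tcp rack [-0.0673  0.1381  0.1423] tool x vs -rackx yaw -0.7812559945974263 M[:,2] [-0.0003 -0.0001 -1.    ] F [ 0.7825  0.0804 -0.3028] w 0.00015448840412595277
[ 0.1254  0.4885  1.6499 -0.0002  1.0033 -0.8667]
side 0.57 [201.5, 338.4] [-0.0567  0.1256  0.0975]
```

View pics/s5.png

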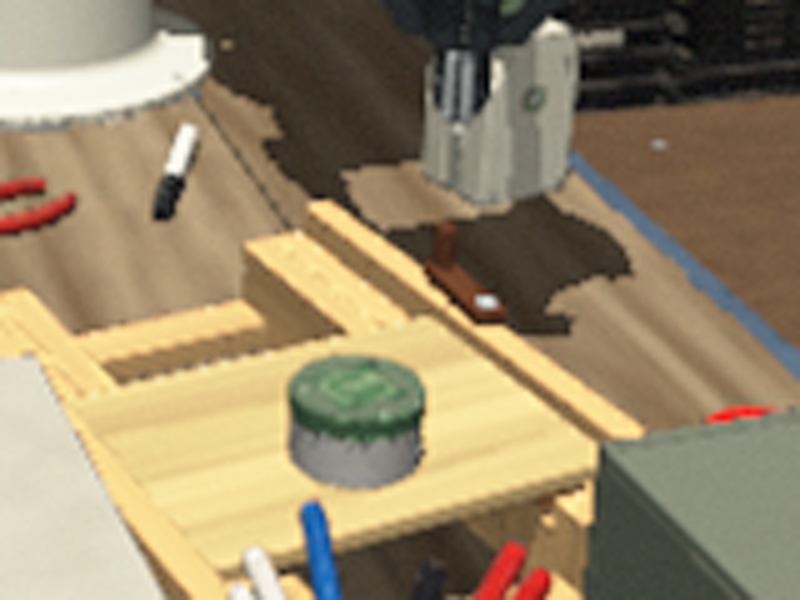

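The picture shows the board seated, the peg at about (445,240) still on the near-outer side, and the fingers above and outside it. I'll descend and sweep along the arc.

```bash
python3 -m inch '[[0,0,0,0.002,0,0.03,1],[0,0,0,0,0,0.02,1],[0,0,0,0,0,0.009,1],[0,0,0,0,0,0,1]]'; python3 w.py
python3 - <<'E'
import numpy as np
# arc tangent steps in tool axes (tool x=(-.707,.707), y=(.707,.707)); step angle .1
th=np.arange(-.2,1.6,.1)
P=.046*np.c_[-np.cos(th),-np.sin(th)]
D=np.diff(P,axis=0)
for t,d in zip(th,D): print(round(t,1),(1000*.7071*np.array([-d[0]+d[1],d[0]+d[1]])).round(1))
E
```

```text
clock: 11.75
eef_pos: [0.5268, 0.1273, 0.0816]
orientation: [-0.898, -3.008, 0.002]
ft_force: [-0.4, 1.0, 0.1]
gripper_width: 0.0003
grip_force: 0.0
t 11.75 tcp rack [-0.069   0.1372  0.0816] tool x vs -rackx yaw -0.7853162006814347 M[:,2] [-0.0032 -0.0005 -1.    ] F [-0.4124  1.0098  0.0598] w 0.00025559443429363084
-0.2 [-2.7 -3.7]
-0.1 [-3.1 -3.4]
0.0 [-3.4 -3.1]
0.1 [-3.7 -2.7]
0.2 [-4.  -2.3]
0.3 [-4.2 -1.9]
0.4 [-4.3 -1.5]
0.5 [-4.5 -1.1]
0.6 [-4.6 -0.6]
0.7 [-4.6 -0.2]
0.8 [-4.6  0.3]
0.9 [-4.5  0.8]
1.0 [-4.4  1.2]
1.1 [-4.3  1.6]
1.2 [-4.1  2.1]
1.3 [-3.9  2.5]
1.4 [-3.6  2.8]
```

```bash
python3 -m inch '[[0,0,0,-0.003,0,0,1],[0,0,0,-0.003,0,0,1],[0,0,0,-0.002,0,0,1],[0,0,0,-0.002,0,0,1],[0,0,0,-0.002,0,0,1],[0,0,0,0,0,0,1]]'; python3 w.py
python3 -m inch '[[0,0,0,-0.002,-0.001,0,1],[0,0,0,-0.002,-0.001,0,1],[0,0,0,-0.0015,-0.001,0,1],[0,0,0,0,0,0,1]]'; python3 w.py
```

```text
clock: 12.25
eef_pos: [0.5383, 0.1215, 0.0837]
orientation: [0.897, 3.01, 0.001]
ft_force: [0.5, -0.3, -0.0]
gripper_width: 0.0001
grip_force: 0.0
t 12.25 tcp rack [-0.0588  0.1292  0.0837] tool x vs -rackx yaw -0.7842649559672842 M[:,2] [ 0.001   0.0001 -1.    ] F [ 0.5205 -0.3151 -0.0371] w 5.530308202212797e-05
clock: 12.58
eef_pos: [0.5399, 0.1158, 0.083]
orientation: [-0.896, -3.009, 0.001]
ft_force: [-2.8, -0.0, -0.2]
gripper_width: 0.0003
grip_force: 1.5
t 12.5833 tcp rack [-0.0585  0.1233  0.083 ] tool x vs -rackx yaw -0.7841402342445141 M[:,2] [-0.0017 -0.0002 -1.    ] F [-2.7903 -0.0434 -0.2461] w 0.0002885316223181401
```

```bash
python3 -m inch '[[0,0,0,-0.0034,-0.0031,0,1],[0,0,0,-0.0037,-0.0027,0,1],[0,0,0,-0.004,-0.0023,0,1],[0,0,0,-0.0042,-0.0019,0,1],[0,0,0,0,0,0,1]]'; python3 w.py
python3 - <<'E'
from m import *
C={n:r.read_camera(n) for n in("side","top")}
for n,c in C.items():
    for e in r.pinpoint(c,"keeper_peg")[:2]: print(n,e["conf"],e["centre"],toR(atz(c,e["centre"],.0975)))
c=C["side"];cv2.imwrite("pics/s6.png",cv2.resize(c["pixels"][160:280,250:410],(800,600),interpolation=cv2.INTER_CUBIC)[:,:,::-1])
E
```

```text
clock: 13.0
eef_pos: [0.549, 0.0987, 0.0834]
orientation: [0.897, 3.01, 0.0]
ft_force: [0.3, 0.2, 0.0]
gripper_width: -0.0001
grip_force: 0.0
t 13.0 tcp rack [-0.0531  0.1047  0.0834] tool x vs -rackx yaw -0.7846454066274829 M[:,2] [ 0.0011 -0.0001 -1.    ] F [0.2796 0.167  0.0249] w -0.00012596340027951913
side 0.5 [205.8, 332.5] [-0.0409  0.0985  0.0975]
```

View pics/s6.png

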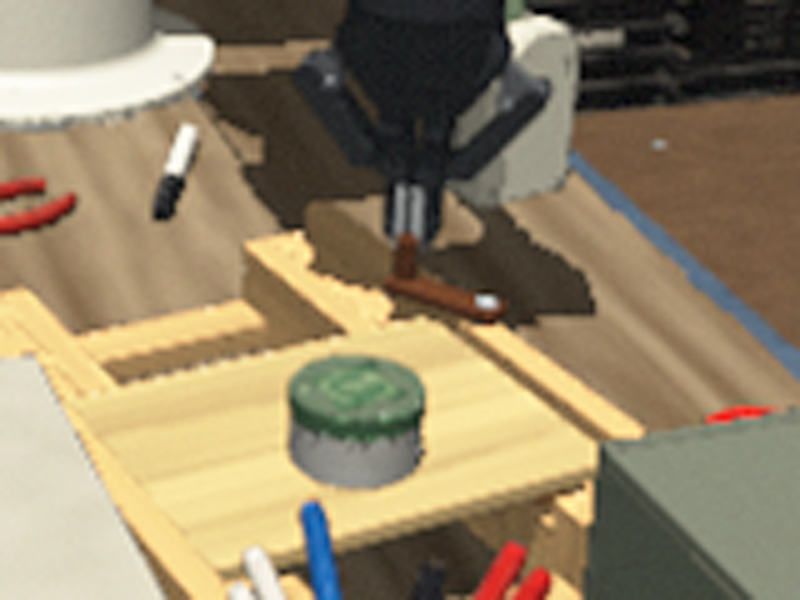

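The button follows, with the peg at (405,255) in front of the fingers and the angle about 0.4. I'll continue along the arc.

```bash
python3 -m inch '[[0,0,0,-0.0043,-0.0015,0,1],[0,0,0,-0.0045,-0.0011,0,1],[0,0,0,-0.0046,-0.0006,0,1],[0,0,0,-0.0046,-0.0002,0,1],[0,0,0,-0.0046,0.0003,0,1],[0,0,0,-0.0045,0.0008,0,1],[0,0,0,-0.0044,0.0012,0,1],[0,0,0,-0.0043,0.0016,0,1]]'; python3 w.py
python3 -m inch '[[0,0,0,-0.003,0.0015,0,1],[0,0,0,0,0,0,1]]'; python3 w.py
python3 - <<'E'
from m import *
C={n:r.read_camera(n) for n in("side","top")}
for n,c in C.items():
    for e in r.pinpoint(c,"keeper_peg")[:2]: print(n,e["conf"],e["centre"],toR(atz(c,e["centre"],.0975)))
E
```

```text
clock: 13.87
eef_pos: [0.5788, 0.08, 0.0833]
orientation: [0.897, 3.011, 0.0]
ft_force: [-0.9, -0.4, 0.2]
gripper_width: 0.0001
grip_force: 0.4
t 13.8667 tcp rack [-0.0277  0.0803  0.0833] tool x vs -rackx yaw -0.7841914078494587 M[:,2] [ 0.0001 -0.     -1.    ] F [-0.8982 -0.429   0.1877] w 0.00011548850023151055
clock: 14.03
eef_pos: [0.5825, 0.0798, 0.0833]
orientation: [0.896, 3.01, 0.0]
ft_force: [0.7, 0.6, -1.1]
gripper_width: -0.0001
grip_force: 0.0
t 14.0333 tcp rack [-0.0241  0.0794  0.0833] tool x vs -rackx yaw -0.7841951525198408 M[:,2] [ 0.0008  0.     -1.    ] F [ 0.7159  0.6178 -1.0541] w -0.00013560702635406744
side 0.54 [211.6, 326.1] [-0.0191  0.0672  0.0975]
```

```bash
python3 -m inch '[[0,0,0,-0.0027,0.0015,0,1],[0,0,0,-0.0026,0.0017,0,1],[0,0,0,-0.0025,0.0018,0,1],[0,0,0,-0.0024,0.0018,0,1],[0,0,0,0,0,0,1]]'; python3 w.py
python3 - <<'E'
from m import *
C={n:r.read_camera(n) for n in("side","top")}
for n,c in C.items():
    for e in r.pinpoint(c,"keeper_peg")[:2]: print(n,e["conf"],e["centre"],toR(atz(c,e["centre"],.0975)))
c=C["side"]
im=cv2.resize(c["pixels"][190:265,280:380],(800,600),interpolation=cv2.INTER_CUBIC)[:,:,::-1].copy()
def d(q,col):
    u=((proj(c,[np.r_[fr(a[0],a[1]),a[2]] for a in q])-[280,190]+.5)*8).astype(int); cv2.polylines(im,[u.reshape(-1,1,2)],True,col,1)
d([(-.008,.119,.0755),(.008,.119,.0755),(.008,.057,.0755),(-.008,.057,.0755)],(255,0,0))
d([(0,.065,.0755),(0,.065,.0975)],(0,255,0))
cv2.imwrite("pics/s7.png",im)
E
```

```text
clock: 14.65
eef_pos: [0.5946, 0.08, 0.0833]
orientation: [0.896, 3.01, 0.0]
ft_force: [1.7, -0.5, 0.2]
gripper_width: -0.0001
grip_force: 0.0
t 14.65 tcp rack [-0.0122  0.0771  0.0833] tool x vs -rackx yaw -0.7841581659787958 M[:,2] [ 0.0006  0.0001 -1.    ] F [ 1.6965 -0.5459  0.2279] w -0.00011185264877592258
side 0.69 [225.2, 345.4] [0.0594 0.0698 0.0975]
side 0.52 [215.4, 328.8] [0.0013 0.0623 0.0975]
```

View pics/s7.png

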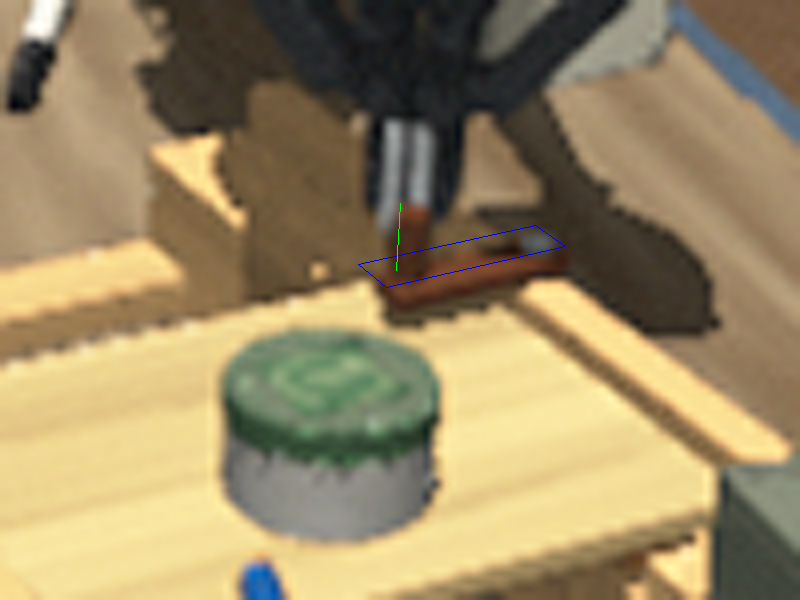

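The button now lies across the board, with the peg at (412,245) and the screw at (540,242). I'll retreat and check the angle from the top, where the arm will no longer hide it.

```bash
python3 -m inch '[[0,0,0,0.01,0,0,1],[0,0,0,0.015,0,0,1],[0,0,0,0,0,-0.03,1],[0,0,0,0,0,-0.04,1],[0,0,0,0.03,-0.02,-0.02,1],[0,0,0,0.035,-0.02,0,1],[0,0,0,0.035,-0.02,0,1],[0,0,0,0.035,-0.02,0,1]]'
python3 -m inch '[[0,0,0,0.035,-0.02,0,1],[0,0,0,0.035,-0.02,0,1],[0,0,0,0.035,-0.02,0,1],[0,0,0,0,0,0,1]]'; python3 w.py
python3 - <<'E'
from m import *
C={n:r.read_camera(n) for n in("side","top")}
for n,c in C.items():
    for t in("keeper_peg","keeper_pivot"):
        for e in r.pinpoint(c,t)[:2]: print(n,t,e["conf"],e["centre"],toR(atz(c,e["centre"],.0975 if "peg" in t else .066)))
c=C["top"];x0,y0,k=180,125,10
im=cv2.resize(c["pixels"][y0:y0+60,x0:x0+80],(800,600),interpolation=cv2.INTER_CUBIC)[:,:,::-1].copy()
def d(q,col):
    u=((proj(c,[np.r_[fr(a[0],a[1]),a[2]] for a in q])-[x0,y0]+.5)*k).astype(int); cv2.polylines(im,[u.reshape(-1,1,2)],True,col,1)
d([(-.008,.119,.0755),(.008,.119,.0755),(.008,.057,.0755),(-.008,.057,.0755)],(255,0,0))
d([(-.025,.099,.06),(.125,.099,.06),(.125,-.099,.06),(-.025,-.099,.06)],(0,255,0))
cv2.imwrite("pics/t8.png",im)
E
```

```text
clock: 15.52
eef_pos: [0.4136, 0.1007, 0.1735]
orientation: [0.897, 3.01, 0.0]
ft_force: [1.1, 0.4, -0.1]
gripper_width: 0.0
grip_force: 0.0
clock: 15.85
eef_pos: [0.286, 0.1073, 0.1724]
orientation: [-0.893, -3.005, 0.004]
ft_force: [-0.3, -1.1, -2.0]
gripper_width: -0.0004
grip_force: 0.0
t 15.85 tcp rack [-0.3087  0.1668  0.1724] tool x vs -rackx yaw -0.7832060381409277 M[:,2] [-0.0069 -0.0008 -1.    ] F [-0.2675 -1.1054 -2.028 ] w -0.000391888967275025
side keeper_peg 0.59 [214.7, 330.8] [0.0001 0.0685 0.0975]
top keeper_peg 0.73 [156.2, 224.3] [-0.0023  0.0625  0.0975]
top keeper_pivot 0.59 [159.9, 200.1] [0.006  0.1182 0.066 ]
```

View pics/t8.png

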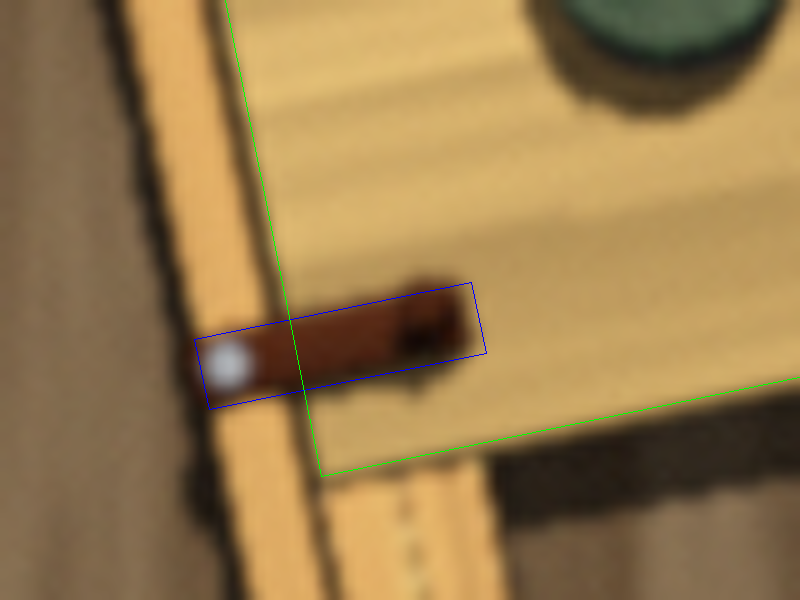

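The button lies along the predicted outline for 1.57 rad, from the screw at (228,363) to the end at (465,320). The board sits on the seat outline and the tin stands on it. I'm handing in.

```bash
python3 -c "
from bench import r
print(r.hand_in())"
```

```text
the job is handed in; nothing more can be done
None
```

The board dropped into its notches and lies flat with the tin still standing on it, the turn-button points straight in across it (checked from both cameras), and the job was handed in at about 16 s on the robot's clock.

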